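Clamp a beamsplitter cube in its bonding jig with the inner coaxial knob

ROBOT

A 7-joint arm with a two-finger parallel gripper is mounted at the origin on the work surface. World frame = base frame: x ahead of the robot, y to its left, z up, the work surface at z = 0. Lengths are in m, angles in rad, forces in N, time in s.
With the tool pointing down it reaches from about 0.4 to 0.875 m from the base axis. Payload 19.3 kg.
Tool frame: the origin (TCP) lies at the very end of the fingers, on their centre line; the grasp point (between the pads) lies 19 mm behind it; z points along the fingers, y is the direction in which the jaws open and shut (so a half turn about z gives the same grasp; the last joint's range is limited). The gripper opens to 85 mm and grips with 20 to 120 N. Pads are 22 mm wide; open, the fingers measure 114 mm over their backs; the gripper's body (76 mm by 85 mm) begins 54 mm behind the grasp point. The pads swing forward as they close: fully open they stand 13 mm farther back than shut.
Start: joints at [1.128, 0.521, -0.036, 1.599, 0.021, 1.021, -0.113], TCP at [0.228, -0.582, 0.231] pointing down, gripper open.
Joint ranges: [-2.91, 2.91], [-0.3, 2.13], [-1.5, 1.42], [0.17, 2.43], [-1.26, 4.41], [0.16, 1.93], [-2.52, 2.52]. Speed limits (rad/s): [1.89, 1.89, 2.39, 2.39, 3.01, 3.01, 3.01].

INTERFACE

Orientations are given as [roll, pitch, yaw] about the fixed x, y, z axes, in that order (R = Rz(yaw) Ry(pitch) Rx(roll)).
In Python, from workcell import bot, vision, job_done gives the robot as it stands.
- The arm moves only by the tool arm_command, never from a script. Its arguments are lists of equal length, an entry for each row: "gripper": the finger opening in cm, from 0 to 8.54; "slide": the shift along the tool's x, y, z in cm, a list of three; "turn": the turn, a rotation vector about the tool's x, y, z in degrees, a list of three. A call has 1 to 5 rows; each row is the pose to reach, as a shift and turn from the pose commanded when the call began, along the tool's axes at that moment; what a row does not reach only later rows make up. A row lasts 1/8 s, in which the tool goes at most 62.5 mm and 10.7 degrees, less where a joint would pass 70% of its speed; a pose out of reach is approached as far as the arm can. A call with a gripper value outside its range is refused whole. The fingers move at their own pace and stop on an object; "force" is the grip in N (left out, the last holds). Time passes only in rows, so rows that repeat a pose let the fingers close. It gives the time, the measured TCP pose, the force and the opening at its end, in the units of the state.
- bot.observe(): the state, without advancing time (a new reading comes with each control period).
- vision.grab_frame(name): name is "scene" or "side" or "wrist"; returns the picture (480x640x3 uint8, blue, green, red); there is no depth.
- vision.camera_model(name): a dict with "mtx" (3x3 intrinsics, pixels), "T" (4x4, takes a point from camera to world coordinates). Camera axes: x right, y down, z forward; pixel columns grow to the right and rows downward; lengths in m; the calibration is good to about 2 mm. The wrist camera is an equidistant fisheye: a pixel r from the principal point sees the ray r / f radians off the axis. A picture is of the moment at which its call begins: read the wrist's pose just before it. camera_model takes no time and is no camera call; for the wrist camera it gives the pose at the moment of the call.
- job_done(): hands the job in, once; it reports no verdict.
The state is a dict: "clock": time; "qpos": joint angles; "qd": joint speeds; "joint_efforts": joint torques, N m; "position": TCP position; "tool_rot": TCP orientation; "force": force on the tool from outside, world axes, zero at the start; "moment": the same for the moment, N m; "grip_width": finger opening in m.
Only numpy, scipy, OpenCV 4.12 (cv2) and the standard library are available. Lean on these libraries where they do the work, as an engineer would, in place of code of your own. Each camera call takes 0.05 s, during which the arm holds its last target. There are 200 camera calls.

TASK

Set the glass cube from the grey pad onto the jig's ledge, between the jaw and the back fence, then wind the jaw in with the small inner knob of the coaxial pair until the cube is bedded flat against the fence and lightly held, and leave it held. The larger outer knob sets the sideways alignment and must stay as it is; the glass chips under hard pressure, so stop as soon as you feel the jaw bed up. Move the jaw only by its knob, and leave the other optics and tools where they lie.

Things in the scene. Friction and masses are not known exactly. Their poses are not given: they have to be found in the camera images.
- cube: Beamsplitter cube, 25 x 25 x 25 mm, clear glass sides, black top and bottom, 35 to 55 g, loose on the grey pad (pad top 6 mm above the table). Origin: centre of its underside; z up, x and y square to its sides. The jaw should hold it with a few newtons, about 5, and never press with more than 15 N.
- fixture: Aluminium bonding jig, bolted down. Its level ledge, 44 mm wide (x), open at the sides, is 40 mm above the table and ends at an upright slotted fence 44 mm wide, 20 mm high. Origin: table level, on the jig's middle line, 24 mm behind the ledge's front edge; +y from jaw to fence, z up. The fence's face lies at y = +20 to +25 mm: its setting differs each time and is not reported.
- carriage: Upper slide of the black two-axis dovetail stage, with an aluminium jaw bracket and a jaw arm 16 mm wide, reaching up to 65 mm above the table, that points at the fence and ends in the white nose. Origin: centre of the slide's underside; +y is the way the jaw closes. It moves 7 mm for each radian of the inner knob (44 mm a turn), up to 30 mm.
- nose (a point): Centre of the flat face of the white nose pad (14 x 14 mm, 4 mm thick) at the end of the jaw arm, 52.5 mm above the table, facing the fence; +y is the way the jaw closes. The pad is backed by a stiff spring, 20 N per mm. At the start it stands 13 to 18 mm to the -y side of the jig's origin, so 33 to 43 mm from the fence.
- knob_top (a point): Centre of the top of the inner knob, on both knobs' common vertical axis, 87.5 mm above the table; +y is the way the jaw closes. Inner knob: knurled bare aluminium, 21 mm diameter, from 64.5 to 87.5 mm. Outer knob, below it: knurled black, 38 mm diameter, from 48 to 62 mm. Both ride on the lower slide, which yields along x to a push above about 15 N, turning the outer knob.
- inner_knob (a joint): Inner knob's angle, rad: 0 at the start, grows clockwise seen from above, which closes the jaw. Turning it freely takes about 0.06 N m; each newton at the jaw adds 0.007 N m. By friction it stays where it is left; left at more than about 8 N it eases back to that.
- outer_knob (a joint): Outer knob's angle, rad: 0 at the start, grows clockwise seen from above; 7 mm of sideways (x) travel of the lower slide, jaw and knobs per radian. To be left as it is (within 0.15 rad).
- round_mirror: Bystander: round mirror, 25.4 mm diameter, 6 mm thick, lying on the same pad 55 mm or more from the cube. Origin: centre of its underside.
- lens_on_post: Bystander: black ringed lens, 42 mm across, on a steel post with a round 38 mm foot, about 102 mm tall. Origin: centre of its foot.
- driver: Bystander: screwdriver with a black handle, 160 mm long, lying on the table. Origin: on its underside at mid length.
Not all that is in view belongs to the job. Of the things shaped like the part that bears carriage, the black one is meant.

How it is judged:
On the way, in this order (a step that is already met when the one before it is completed fails the run):
1. the cube stands on the ledge between nose and fence, let go (height (world z) of cube between 0.0385 and 0.042 m and angle between cube's own z axis and vertical below 0.06 rad and x of cube in the frame of fixture between -0.012 and 0.012 m and y of cube in the frame of fixture between -0.014 and 0.0135 m and contact force between the fingers and cube below 0.1 N), for 0.2 s.
2. the jaw has bedded the cube flat against the fence (contact force between each of carriage, fixture and cube above 2 N and (angle between the x axis of cube and the x axis of fixture, either way round below 0.05 rad or angle between the x axis of cube and the y axis of fixture, either way round below 0.05 rad) and contact force between the fingers and cube below 0.1 N), for 0.2 s.
At the end, for the whole second after the job is handed in: The cube stands upright on the ledge within 12 mm of its middle, square to the fence (0.05 rad), pressed on it by the nose with 1 N or more (2 N or more on the way, never above 15 N). The outer knob is within 0.15 rad of its start. All is at rest and let go (contact force between each of carriage, fixture and cube above 1 N and (angle between the x axis of cube and the x axis of fixture, either way round below 0.05 rad or angle between the x axis of cube and the y axis of fixture, either way round below 0.05 rad) and x of cube in the frame of fixture between -0.012 and 0.012 m and y of cube in the frame of fixture above 0.0065 m and height (world z) of cube between 0.0385 and 0.042 m and angle between cube's own z axis and vertical below 0.06 rad and value of joint outer_knob between -0.15 and 0.15 rad and linear speed of cube below 0.01 m/s); the robot touches nothing.
It fails at once if the jaw presses the glass with more than 15 N (contact force between carriage and cube above 15 N).
It fails at once if the outer knob is turned by more than 0.15 rad (value of joint outer_knob above 0.15 rad or value of joint outer_knob below -0.15 rad).
It fails at once if the jaw or its slide is pushed by the robot instead of wound by the knob (contact force between any of the fingers, the arm and carriage above 2 N).
It fails at once if a bystander is moved by more than 20 mm (distance of any of round_mirror, lens_on_post, driver from where it was at the start of the episode above 0.02 m).
It also fails if it takes over 67 s, if anything falls off the work surface, if the arm or the gripper's body presses on something with over 40 N, if the wrist force passes 120 N, or if a joint passes its speed limit or range.

## Working session

There is one attempt and no reset: what is moved stays moved. The work goes in short steps, Python scripts to look and compute and a tool call to move; the robot and the scene stay as the last step left them, time stands still between calls to the robot, and variables do not carry over. Pictures are saved under pics/ and viewed, about 8 in all and at most 12, crops included, and the job is handed in when it is done.

Besides the shell and the picture viewer there is one more tool, called after "Emit:" by a JSON object that holds its "api" and its "payload". arm_command: Moves the arm, as the interface text tells. Its arguments: {"type":"object","properties":{"gripper":{"type":"array","items":{"type":"number"}},"slide":{"type":"array","items":{"type":"array","items":{"type":"number"}}},"turn":{"type":"array","items":{"type":"array","items":{"type":"number"}}},"force":{"type":"number"}},"required":["gripper","slide","turn"]}

```bash
mkdir -p pics
python3 - <<'E'
from workcell import bot, vision
import cv2,numpy as np
s=bot.observe();print({k:np.round(v,4).tolist() for k,v in s.items()})
for n in("scene","side"):
    m=vision.camera_model(n);print(n,np.round(m["mtx"],1).tolist(),np.round(m["T"],3).tolist())
    cv2.imwrite(f"pics/{n}0.png",vision.grab_frame(n))
E
```

```text
{'clock': 0.0, 'qpos': [1.1278, 0.522, -0.0363, 1.5999, 0.0212, 1.0211, -0.1128], 'qd': [0.0006, 0.0004, -0.0013, -0.0011, 0.0005, 0.0006, -0.0004], 'joint_efforts': [-0.0021, -92.7113, 1.9781, -36.9939, 0.0174, 0.008, 0.0], 'position': [0.2275, -0.5818, 0.2307], 'tool_rot': [-3.1405, 0.0001, 0.3728], 'force': [0.2748, 0.0264, 0.0128], 'moment': [-0.0453, -0.0403, 0.0382], 'grip_width': 0.0855}
scene [[483.5, 0.0, 307.7], [0.0, 483.5, 239.5], [0.0, 0.0, 1.0]] [[-0.273, 0.807, -0.524, 1.126], [0.962, 0.234, -0.141, 0.17], [0.009, -0.542, -0.84, 0.94], [0.0, 0.0, 0.0, 1.0]]
side [[497.1, 0.0, 322.5], [0.0, 497.1, 238.6], [0.0, 0.0, 1.0]] [[-0.905, -0.219, 0.366, 0.246], [-0.426, 0.475, -0.77, 0.743], [-0.005, -0.852, -0.523, 0.568], [0.0, 0.0, 0.0, 1.0]]
```

View pics/scene0.png

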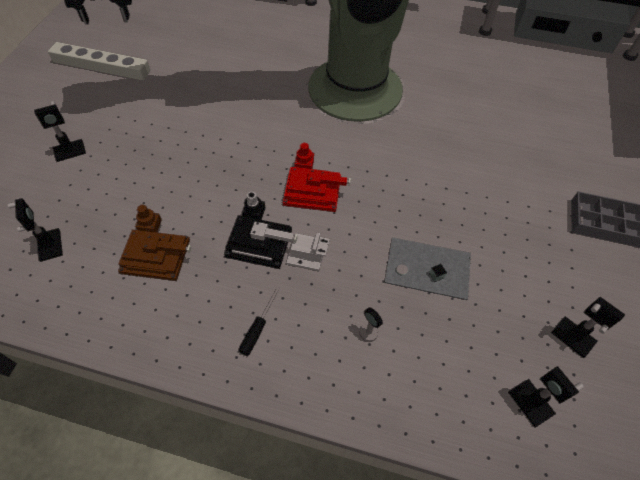

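View pics/side0.png

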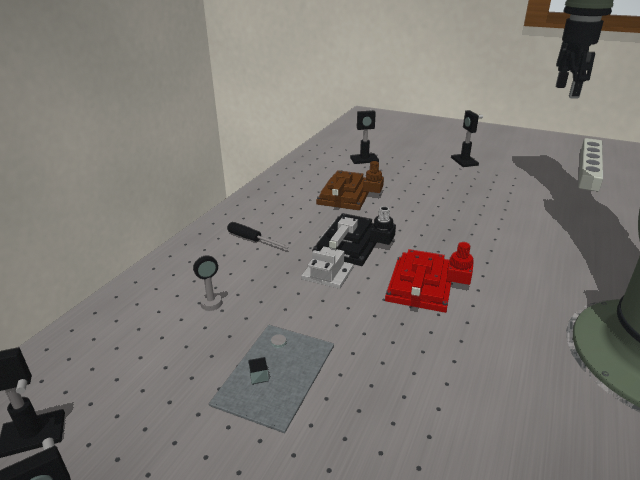

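Scene: the cube is at about (439,270), the mirror at (401,269), the black stage at (258,240) with its knob at (252,197), and the jig at (310,248). In the side view the cube top is at (258,364), the knob at (384,211) and the jig at (328,265).

```bash
cat > h.py <<'E'
import numpy as np,cv2
from workcell import bot,vision
from scipy.spatial.transform import Rotation as R
def ray(m,uv):
    K=m["mtx"];d=np.linalg.inv(K)@[uv[0],uv[1],1];T=m["T"]
    return T[:3,3],T[:3,:3]@(d/np.linalg.norm(d))
def fray(m,uv):
    K=m["mtx"];x=np.array([uv[0]-K[0,2],uv[1]-K[1,2]])/[K[0,0],K[1,1]];th=np.hypot(*x)
    d=np.r_[x/th*np.sin(th),np.cos(th)] if th>0 else np.array([0,0,1.])
    return m["T"][:3,3],m["T"][:3,:3]@d
def onz(o,d,z): return o+d*(z-o[2])/d[2]
def totool(p,s):  # world point -> cm in the tool axes from present TCP
    return R.from_euler('xyz',s["tool_rot"]).inv().apply(np.array(p)-s["position"])*100
E
python3 - <<'E'
from h import *
a=vision.camera_model("scene");b=vision.camera_model("side")
for n,u,v,z in[("cube",(439,269),(258,364),.031),("knob",(252,195),(384,209),.0875),("mirror",(401,269),(278,340),.012),("nose",(292,237),(335,240),.0525),("fence",(322,242),(325,258),.06)]:
    print(n,onz(*ray(a,u),z).round(3),onz(*ray(b,v),z).round(3))
im=cv2.imread("pics/scene0.png");cv2.imwrite("pics/c1.png",cv2.resize(im[180:300,215:345],None,fx=4.6,fy=4.6,interpolation=cv2.INTER_CUBIC))
E
```

```text
cube [0.553 0.311 0.031] [0.557 0.31  0.031]
knob [ 0.516 -0.125  0.088] [ 0.517 -0.121  0.088]
mirror [0.565 0.233 0.012] [0.567 0.236 0.012]
nose [ 0.576 -0.014  0.053] [ 0.582 -0.021  0.052]
fence [0.575 0.054 0.06 ] [0.568 0.055 0.06 ]
```

View pics/c1.png

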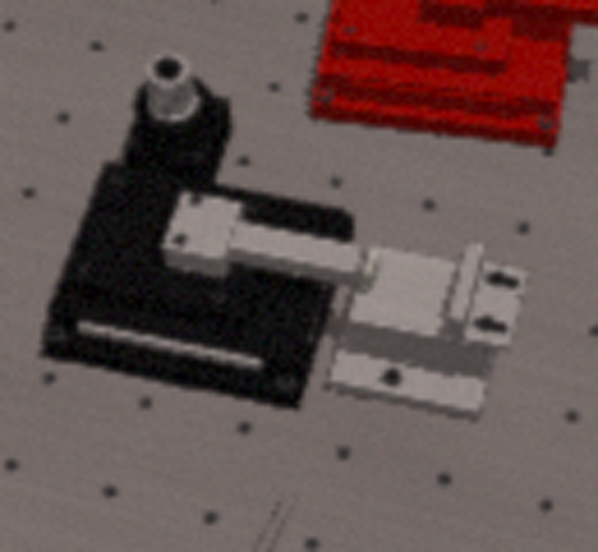

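The crop shows the black stage with its knob, the jaw pointing at the fence roughly along world +y, and an open ledge. The rough poses are enough to start, so I'm moving the arm towards the jig for a wrist view.

Emit:
{"api": "arm_command", "payload": {"gripper": [7, 7, 7, 7, 7], "slide": [[5, -4, -1], [10, -8, -2], [15, -12, -2], [20, -16, -2], [25, -20, -2]], "turn": [[0, 0, -7], [0, 0, -14], [0, 0, -21], [0, 0, -28], [0, 0, -34]]}}

```text
clock: 0.72
position: [0.3836, -0.3108, 0.2513]
tool_rot: [3.141, 0.0, 0.97]
force: [0.2, -1.0, -0.4]
grip_width: 0.0702
```

Emit:
{"api": "arm_command", "payload": {"gripper": [6, 6, 6, 6, 6], "slide": [[6, -0.5, 0], [12, -1, 0], [18, -1.4, 0], [24, -1.8, 0], [30, -2.1, 0]], "turn": [[0, 0, -7], [0, 0, -14], [0, 0, -21], [0, 0, -28], [0, 0, -34.5]]}}

```text
clock: 1.35
position: [0.5369, -0.0523, 0.2513]
tool_rot: [-3.141, 0.0, 1.572]
force: [0.7, -0.3, 0.3]
grip_width: 0.06
```

Emit:
{"api": "arm_command", "payload": {"gripper": [6, 6, 6], "slide": [[3, 0, 0], [3, 0, 0], [3, 0, 0]], "turn": [[0, 0, 0], [0, 0, 0], [0, 0, 0]]}}

```text
clock: 1.72
position: [0.5362, -0.0248, 0.2511]
tool_rot: [-3.141, 0.0, 1.568]
force: [-0.5, 0.2, -0.6]
grip_width: 0.0599
```

Run:
```python
from h import *
s=bot.observe();print(s["position"],s["tool_rot"],s["qpos"],s["force"],s["moment"])
m=vision.camera_model("wrist");print(m["mtx"],m["T"].round(4))
np.savez("w1.npz",**m);cv2.imwrite("pics/w1.png",vision.grab_frame("wrist"))
```

```text
[ 0.53616578 -0.02477186  0.25110711] [-3.14110862e+00  4.47067292e-04  1.56757928e+00] [ 0.31974812  0.39576279 -0.50760754  1.79091153  0.22321262  1.01250183
 -0.27742112] [-0.5247091   0.17430439 -0.64844294] [ 0.01239706  0.00876928 -0.03599394]
[[371.64829954   0.         319.21583322]
 [  0.         371.64829954 231.06583721]
 [  0.           0.           1.        ]] [[ 1.000e+00 -2.800e-03 -1.000e-03  5.361e-01]
 [-3.000e-03 -9.634e-01 -2.680e-01  4.150e-02]
 [-3.000e-04  2.680e-01 -9.634e-01  3.928e-01]
 [ 0.000e+00  0.000e+00  0.000e+00  1.000e+00]]
```

View pics/w1.png

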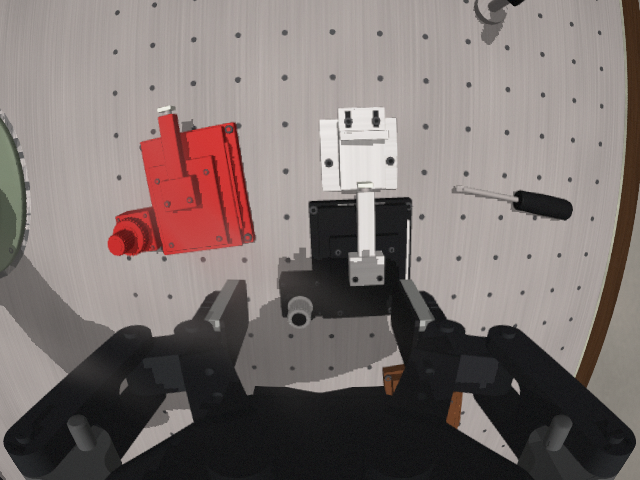

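Wrist view: the knob top is at about (300,318), the nose face at (366,183), the fence top at (364,133) and the ledge's front edge at y≈188. I'll crop it to measure.

Run:
```python
import cv2
im=cv2.imread("pics/w1.png");a=cv2.resize(im[100:200,310:410],None,fx=5,fy=5,interpolation=cv2.INTER_CUBIC)
b=cv2.resize(im[285:335,270:330],None,fx=5,fy=5,interpolation=cv2.INTER_CUBIC)
b=cv2.copyMakeBorder(b,0,250,0,0,cv2.BORDER_CONSTANT);cv2.imwrite("pics/c2.png",cv2.hconcat([a,b]))
```

```text
(no output)
```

View pics/c2.png

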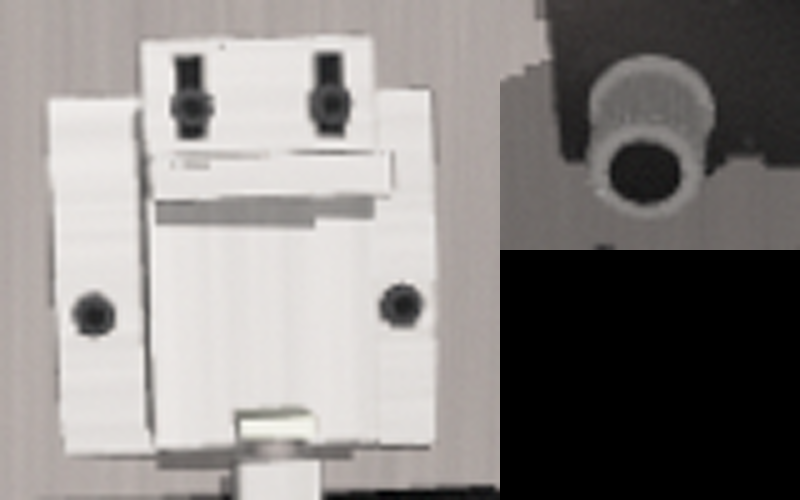

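The fence's top front edge runs (157,198)–(392,192) in the crop, the ledge front edge (157,446)–(378,442) and the nose's top front edge (237,412)–(313,410). The knob top is at (645,173).

Run:
```python
from h import *
m=dict(np.load("w1.npz"))
f=lambda u,v,z:onz(*fray(m,(310+u/5,100+v/5)),z)
for n,a,b,z in[("fence",(157,198),(392,192),.06),("ledge",(157,446),(378,442),.04),("nose",(237,412),(313,410),.0595)]:
    p,q=f(*a,z),f(*b,z);print(n,p.round(4),q.round(4),"mid",((p+q)/2).round(4),"len",np.linalg.norm(p-q).round(4),"yaw",np.degrees(np.arctan2(*(q-p)[1::-1])).round(2))
print("knob",onz(*fray(m,(299,319.5)),.0875))
for u,v in((93,315),(402,305)):print("bolt",f(u,v,.01))
```

```text
fence [0.5557 0.0331 0.06  ] [0.5981 0.035  0.06  ] mid [0.5769 0.0341 0.06  ] len 0.0424 yaw 2.45
ledge [ 0.5572 -0.015   0.04  ] [ 0.6002 -0.0139  0.04  ] mid [ 0.5787 -0.0144  0.04  ] len 0.043 yaw 1.4
nose [ 0.5705 -0.0055  0.0595] [ 0.5845 -0.0051  0.0595] mid [ 0.5775 -0.0053  0.0595] len 0.0139 yaw 1.97
knob [ 0.51669676 -0.12904162  0.0875    ]
bolt [0.54559848 0.00764587 0.01      ]
bolt [0.60997305 0.01041237 0.01      ]
```

Emit:
{"api": "arm_command", "payload": {"gripper": [6, 6, 6, 6, 6], "slide": [[6, 0.3, 0], [12, 0.6, 1], [18, 0.9, 2], [24, 1.2, 4], [30, 1.4, 6]], "turn": [[0, 0, 0], [0, 0, 0], [0, 0, 0], [0, 0, 0], [0, 0, 0]]}}

```text
clock: 2.4
position: [0.5518, 0.2749, 0.1913]
tool_rot: [3.141, 0.001, 1.566]
force: [1.0, 0.2, 0.4]
grip_width: 0.0601
```

Emit:
{"api": "arm_command", "payload": {"gripper": [6, 6], "slide": [[1, 0, 0], [1, 0, 0]], "turn": [[0, 0, 0], [0, 0, 0]]}}

```text
clock: 2.65
position: [0.5513, 0.2839, 0.1916]
tool_rot: [-3.141, 0.0, 1.568]
force: [0.6, -0.5, -0.5]
grip_width: 0.0599
```

Run:
```python
from h import *
s=bot.observe();print(s["position"],s["tool_rot"],s["qpos"])
m=vision.camera_model("wrist");np.savez("w2.npz",**m);im=vision.grab_frame("wrist");cv2.imwrite("pics/w2.png",im)
# project expected cube top to crop
p=m["T"][:3,:3].T@(np.array([.555,.31,.031])-m["T"][:3,3]);th=np.arctan2(np.hypot(*p[:2]),p[2]);c=m["mtx"][:2,2]+p[:2]/np.hypot(*p[:2])*th*m["mtx"][0,0];print(c)
x,y=c.astype(int);cv2.imwrite("pics/c3.png",cv2.resize(im[max(y-60,0):y+60,x-80:x+80],None,fx=5,fy=5,interpolation=cv2.INTER_CUBIC))
mask=(im.max(2)<45).astype(np.uint8)
for k in cv2.findContours(mask,0,2)[0]:
    r=cv2.minAreaRect(k)
    if cv2.contourArea(k)>300 and np.hypot(*(np.array(r[0])-c))<50:
        b=cv2.boxPoints(r);w=np.array([onz(*fray(m,q),.031) for q in b]);print(r,w.round(4).tolist(),w.mean(0),np.degrees(np.arctan2(w[1,1]-w[0,1],w[1,0]-w[0,0])))
```

```text
[0.55133871 0.28391764 0.19162222] [-3.14135767e+00  4.57591633e-04  1.56801317e+00] [-0.22392068  0.60026642 -0.52005521  1.63298869  0.34030037  1.00023825
 -0.857227  ]
[323.90758389 179.3268198 ]
((325.48779296875, 182.10975646972656), (29.204496383666992, 29.673015594482422), 51.34019470214844) [[0.5393, 0.3095, 0.031], [0.5583, 0.3247, 0.031], [0.5733, 0.3059, 0.031], [0.5543, 0.2904, 0.031]] [0.55630335 0.30764534 0.031     ] 38.74434294941974
```

View pics/c3.png

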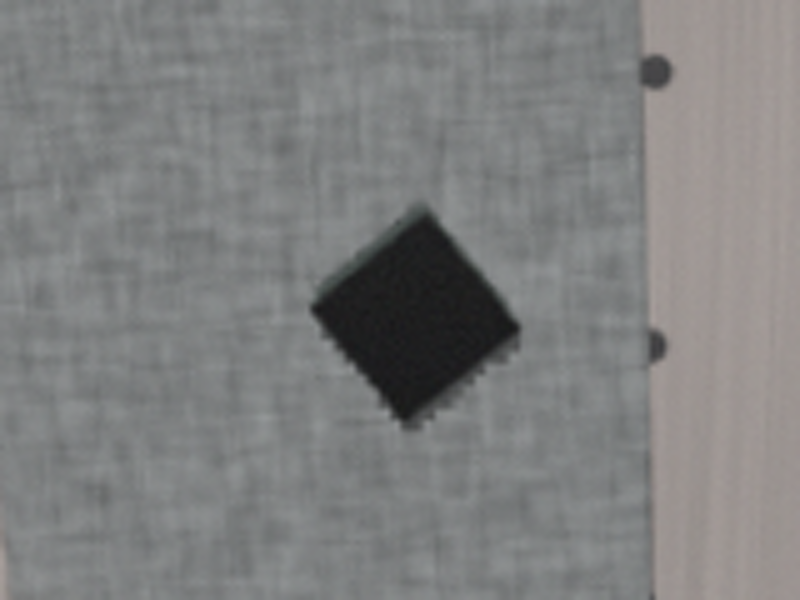

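The cube is at (0.5563, 0.3076) with its sides at about 39°. The mirror is well clear.

Emit:
{"api": "arm_command", "payload": {"gripper": [5, 5, 5, 5, 5], "slide": [[0.6, 0.1, 3], [1.2, 0.3, 6], [1.8, 0.4, 9], [2.37, 0.5, 12], [2.37, 0.5, 12.5]], "turn": [[0, 0, -10], [0, 0, -20], [0, 0, -30], [0, 0, -39.2], [0, 0, -39.2]]}}

```text
clock: 3.32
position: [0.5563, 0.3058, 0.0656]
tool_rot: [-3.139, -0.0, 2.249]
force: [1.0, 1.3, -0.9]
grip_width: 0.0501
```

Emit:
{"api": "arm_command", "payload": {"gripper": [5, 5, 5, 5], "slide": [[0, 0, 2], [0, 0, 4], [0, 0, 5.6], [0, 0, 5.6]], "turn": [[0, 0, 0], [0, 0, 0], [0, 0, 0], [0, 0, 0]]}}

```text
clock: 3.82
position: [0.5555, 0.3079, 0.0095]
tool_rot: [-3.14, -0.0, 2.252]
force: [0.9, 0.8, 1.1]
grip_width: 0.05
```

Emit:
{"api": "arm_command", "payload": {"gripper": [3.5, 2.5, 2, 2, 2], "slide": [[0, 0, 0], [0, 0, 0], [0, 0, 0], [0, 0, 0], [0, 0, 0]], "turn": [[0, 0, 0], [0, 0, 0], [0, 0, 0], [0, 0, 0], [0, 0, 0]], "force": 20}}

```text
clock: 4.45
position: [0.5565, 0.3085, 0.0115]
tool_rot: [3.14, 0.0, 2.252]
force: [-1.7, -0.5, 6.3]
grip_width: 0.0244
```

Emit:
{"api": "arm_command", "payload": {"gripper": [2, 2, 2, 2, 2], "slide": [[0, 0, 0], [0, 0, -1], [0, 0, -4], [0, 0, -7], [0, 0, -10]], "turn": [[0, 0, 0], [0, 0, 0], [0, 0, 0], [0, 0, 0], [0, 0, 0]]}}

```text
clock: 5.08
position: [0.5561, 0.3081, 0.1124]
tool_rot: [3.141, 0.0, 2.252]
force: [-0.6, 0.8, -1.1]
grip_width: 0.0246
```

Emit:
{"api": "arm_command", "payload": {"gripper": [2, 2, 2, 2, 2], "slide": [[-4.8, -3.4, 0], [-9.7, -6.7, 0], [-14.5, -10.1, 0], [-19.4, -13.5, 0], [-24.2, -16.9, 0]], "turn": [[0, 0, 8], [0, 0, 16], [0, 0, 24], [0, 0, 31], [0, 0, 37]]}}

```text
clock: 5.7
position: [0.5774, 0.0118, 0.1116]
tool_rot: [3.141, 0.0, 1.603]
force: [0.3, 0.8, -1.3]
grip_width: 0.0242
```

Emit:
{"api": "arm_command", "payload": {"gripper": [2, 2], "slide": [[0, 0, 2], [0, 0, 2]], "turn": [[0, 0, 0], [0, 0, 0]]}}

```text
clock: 5.95
position: [0.5767, 0.0143, 0.0902]
tool_rot: [-3.14, -0.001, 1.607]
force: [0.3, -0.3, 1.1]
grip_width: 0.0247
```

Run:
```python
from h import *
s=bot.observe();print(s["position"],s["tool_rot"],s["qpos"])
m=vision.camera_model("wrist");np.savez("w3.npz",**m);im=vision.grab_frame("wrist");cv2.imwrite("pics/w3.png",im)
```

```text
[0.57667586 0.01427925 0.09018177] [-3.13993127e+00 -5.14609224e-04  1.60747236e+00] [ 0.20850587  0.67116992 -0.47970107  1.82044152  0.43025787  0.75653555
 -0.46426954]
```

View pics/w3.png

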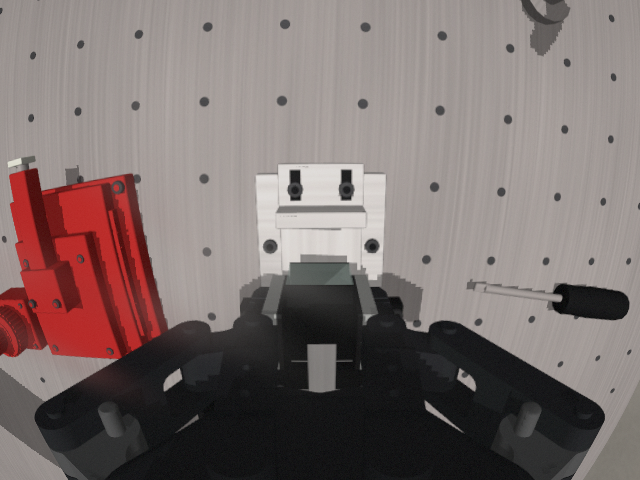

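The cube is held upright between the pads and centred on the jig (cube column ≈320, fence ≈321). Its fence-side face spans rows ≈262–285.

Run:
```python
from h import *
m=dict(np.load("w3.npz"))
for z in(.078,.082,.0847,.088):
    print(z,onz(*fray(m,(320,262)),z)[1].round(4),onz(*fray(m,(320,285)),z+.025)[1].round(4))
for uv in((276,213),(365,212)): print("fence top?",onz(*fray(m,uv),.06).round(4))
for uv in((276,228),(366,228)): print("fence top front?",onz(*fray(m,uv),.06).round(4), "bottom",onz(*fray(m,uv),.04).round(4))
print([onz(*fray(m,u),.01).round(4) for u in((270,246),(372,246))],[onz(*fray(m,u),.0847).round(4)[0] for u in((290,262),(350,262))])
```

```text
0.078 0.0236 0.0235
0.082 0.0251 0.0253
0.0847 0.0261 0.0265
0.088 0.0273 0.0279
fence top? [0.5547 0.0409 0.06  ]
fence top? [0.5971 0.043  0.06  ]
fence top front? [0.5548 0.0335 0.06  ] bottom [0.5525 0.028  0.04  ]
fence top front? [0.5981 0.0351 0.06  ] bottom [0.6009 0.0299 0.04  ]
[array([0.5454, 0.008 , 0.01  ]), array([0.6097, 0.0104, 0.01  ])] [np.float64(0.5636), np.float64(0.5889)]
```

Emit:
{"api": "arm_command", "payload": {"gripper": [2, 2, 2, 2, 2], "slide": [[0, 0, 1.5], [0, 0, 3], [0, 0, 3.9], [0, 0, 4.2], [0, 0, 4.2]], "turn": [[0, 0, 0], [0, 0, 0], [0, 0, 0], [0, 0, 0], [0, 0, 0]]}}

```text
clock: 6.62
position: [0.5774, 0.0139, 0.0487]
tool_rot: [-3.141, -0.0, 1.607]
force: [-0.2, -0.1, -0.2]
grip_width: 0.0245
```

Emit:
{"api": "arm_command", "payload": {"gripper": [2, 2], "slide": [[0, 0, 0.1], [0, 0, 0.1]], "turn": [[0, 0, 0], [0, 0, 0]]}}

```text
clock: 6.88
position: [0.5775, 0.0137, 0.048]
tool_rot: [3.141, 0.0, 1.607]
force: [0.3, -0.0, -0.1]
grip_width: 0.0244
```

Emit:
{"api": "arm_command", "payload": {"gripper": [2, 2], "slide": [[0, 0, 0.1], [0, 0, 0.1]], "turn": [[0, 0, 0], [0, 0, 0]]}}

```text
clock: 7.12
position: [0.5774, 0.0138, 0.0468]
tool_rot: [-3.142, 0.0, 1.607]
force: [-0.5, 0.3, -0.6]
grip_width: 0.0249
```

Emit:
{"api": "arm_command", "payload": {"gripper": [2, 2], "slide": [[0, 0, 0.1], [0, 0, 0.1]], "turn": [[0, 0, 0], [0, 0, 0]]}}

```text
clock: 7.38
position: [0.5773, 0.0138, 0.0457]
tool_rot: [-3.141, -0.0, 1.607]
force: [-0.5, -0.3, 0.9]
grip_width: 0.0247
```

Emit:
{"api": "arm_command", "payload": {"gripper": [2, 2], "slide": [[0, 0, 0.1], [0, 0, 0.1]], "turn": [[0, 0, 0], [0, 0, 0]]}}

```text
clock: 7.62
position: [0.5775, 0.0138, 0.0455]
tool_rot: [3.141, 0.0, 1.607]
force: [-4.8, 0.3, 14.7]
grip_width: 0.0243
```

Contact with the ledge at TCP z ≈ 45.5 mm, as expected. I'll ease up and release.

Emit:
{"api": "arm_command", "payload": {"gripper": [2, 2.6, 3, 3.6, 4], "slide": [[0, 0, -0.1], [0, 0, -0.1], [0, 0, -0.1], [0, 0, -0.1], [0, 0, -0.1]], "turn": [[0, 0, 0], [0, 0, 0], [0, 0, 0], [0, 0, 0], [0, 0, 0]]}}

```text
clock: 8.25
position: [0.5774, 0.0138, 0.0457]
tool_rot: [-3.142, -0.0, 1.607]
force: [1.0, 0.4, 0.5]
grip_width: 0.04
```

Emit:
{"api": "arm_command", "payload": {"gripper": [4, 4, 4, 4, 4], "slide": [[0, 0, -1], [0, 0, -3], [0, 0, -6], [0, 0, -9], [0, 0, -9]], "turn": [[0, 0, 0], [0, 0, 0], [0, 0, 0], [0, 0, 0], [0, 0, 0]]}}

```text
clock: 8.88
position: [0.5787, 0.0139, 0.1392]
tool_rot: [3.137, 0.0, 1.606]
force: [-0.4, -0.2, 0.0]
grip_width: 0.0402
```

Run:
```python
from h import *
s=bot.observe();print(s["position"],s["tool_rot"],s["qpos"])
m=vision.camera_model("wrist");np.savez("w4.npz",**m);im=vision.grab_frame("wrist");cv2.imwrite("pics/w4.png",im)
cv2.imwrite("pics/c4.png",cv2.resize(im[140:340,240:440],None,fx=3,fy=3,interpolation=cv2.INTER_CUBIC))
```

```text
[0.57872375 0.01390079 0.13920544] [3.13706684e+00 7.97557761e-05 1.60644704e+00] [ 0.23480613  0.60406821 -0.51446885  1.79130992  0.38498588  0.84253075
 -0.42710386]
```

View pics/c4.png

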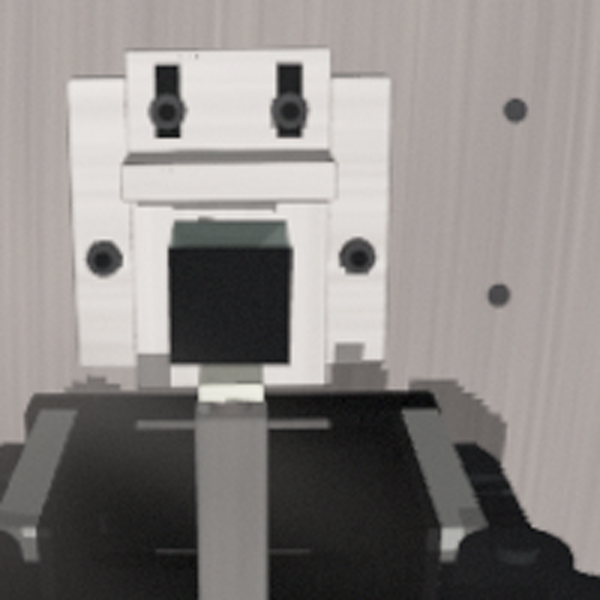

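The cube is let go. It stands upright and square on the ledge, centred on the nose, with gaps on both sides. Next is the knob, approached with the jaws opening along y.

Emit:
{"api": "arm_command", "payload": {"gripper": [4.5, 4.5, 4.5, 4.5, 4.5], "slide": [[-2.8, -1.3, -1], [-5.6, -2.7, -1], [-8.4, -4, -1], [-11.2, -5.4, -1], [-14, -6.7, -1]], "turn": [[0, 0, -10], [0, 0, -20], [0, 0, -30], [0, 0, -40], [0, 0, -50]]}}

```text
clock: 9.55
position: [0.5146, -0.1294, 0.1456]
tool_rot: [-3.141, -0.001, 2.485]
force: [0.0, -0.1, 0.4]
grip_width: 0.045
```

Emit:
{"api": "arm_command", "payload": {"gripper": [4.5, 4.5, 4.5, 4.5, 4.5], "slide": [[0, 0, 0], [0, 0, 0], [0, 0, 0], [0, 0, 0], [0, 0, 0]], "turn": [[0, 0, -10], [0, 0, -20], [0, 0, -30], [0, 0, -38], [0, 0, -38]]}}

```text
clock: 10.18
position: [0.5151, -0.1286, 0.1455]
tool_rot: [3.141, -0.001, -3.141]
force: [0.1, -0.3, 0.1]
grip_width: 0.0449
```

Run:
```python
from h import *
s=bot.observe();print(s["position"],s["tool_rot"],s["qpos"],s["moment"])
m=vision.camera_model("wrist");np.savez("w5.npz",**m);im=vision.grab_frame("wrist");cv2.imwrite("pics/w5.png",im)
cv2.imwrite("pics/c5.png",cv2.resize(im[200:380,220:420],None,fx=3,fy=3,interpolation=cv2.INTER_CUBIC))
```

```text
[ 0.51510025 -0.12857537  0.1454652 ] [ 3.14098410e+00 -7.95399897e-04 -3.14147075e+00] [ 0.77501094  0.63888876 -0.90327358  1.89444663  0.62786362  0.92115348
  1.13725938] [-0.02521327 -0.00299188  0.00132587]
```

View pics/c5.png

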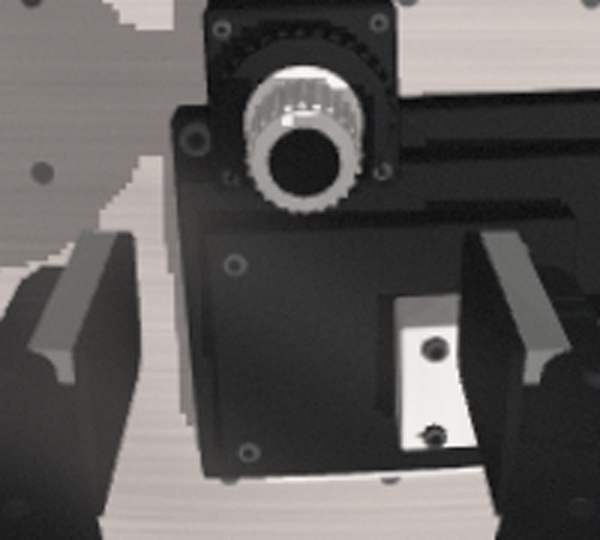

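The knob top is at about (304,162) in the crop, between the fingers. The bracket's bolts are well off to one side.

Run:
```python
from h import *
m=dict(np.load("w5.npz"));s=bot.observe()
p=onz(*fray(m,(220+304/3,200+161/3)),.0875);print(p,totool(np.r_[p[:2],.067],s))
print([onz(*fray(m,(220+u/3,200+161/3)),.0875)[1] for u in(246,363)])
```

```text
[ 0.51584567 -0.12884583  0.0875    ] [-0.0710684  -0.0305566   7.85560411]
[np.float64(-0.1398365356518023), np.float64(-0.1176571255243412)]
```

Emit:
{"api": "arm_command", "payload": {"gripper": [4.5, 4.5, 4.5, 4.5, 4.5], "slide": [[-0.07, -0.03, 2.5], [-0.07, -0.03, 5], [-0.07, -0.03, 6.8], [-0.07, -0.03, 7.7], [-0.07, -0.03, 7.7]], "turn": [[0, 0, 0], [0, 0, 0], [0, 0, 0], [0, 0, 0], [0, 0, 0]]}}

```text
clock: 10.85
position: [0.5161, -0.1287, 0.0687]
tool_rot: [3.141, -0.0, -3.141]
force: [0.7, 0.6, 0.8]
grip_width: 0.0449
```

Emit:
{"api": "arm_command", "payload": {"gripper": [3.5, 3, 2.5, 2, 1.8], "slide": [[0, 0, 0], [0, 0, 0], [0, 0, 0], [0, 0, 0], [0, 0, 0]], "turn": [[0, 0, 0], [0, 0, 0], [0, 0, 0], [0, 0, 0], [0, 0, 0]], "force": 25}}

```text
clock: 11.48
position: [0.5164, -0.1278, 0.0693]
tool_rot: [3.141, 0.001, -3.14]
force: [-2.5, 5.6, 7.6]
grip_width: 0.0201
```

Run:
```python
from h import *
s=bot.observe();print(s["position"],s["tool_rot"],s["force"],s["moment"],s["grip_width"])
```

```text
[ 0.51639514 -0.12780413  0.06925811] [ 3.14054709e+00  6.35154120e-04 -3.13988990e+00] [-2.54684366  5.6416165   7.62683895] [1.30856969 0.45864161 0.06086938] 0.02012915525559067
```

Emit:
{"api": "arm_command", "payload": {"gripper": [1.8, 1.8, 1.8], "slide": [[0, 0.1, -0.1], [0, 0.1, -0.1], [0, 0.1, -0.1]], "turn": [[0, 0, 0], [0, 0, 0], [0, 0, 0]]}}

```text
clock: 11.85
position: [0.5162, -0.1276, 0.0696]
tool_rot: [3.141, -0.0, -3.14]
force: [3.8, 2.7, -12.2]
grip_width: 0.0195
```

Run:
```python
from h import *
s=bot.observe();print(s["position"],s["tool_rot"],s["force"],s["moment"],s["grip_width"])
```

```text
[ 0.51618989 -0.12764527  0.06959202] [ 3.14112399e+00 -1.56087736e-05 -3.14044075e+00] [  3.75427206   2.67820122 -12.24544822] [ 0.66297911 -0.86026801 -0.02556205] 0.019500837550404812
```

Emit:
{"api": "arm_command", "payload": {"gripper": [1.8, 1.8, 1.8], "slide": [[-0.03, 0.05, 0.06], [-0.03, 0.05, 0.06], [-0.03, 0.05, 0.06]], "turn": [[0, 0, 0], [0, 0, 0], [0, 0, 0]]}}

```text
clock: 12.22
position: [0.5164, -0.1275, 0.0694]
tool_rot: [-3.141, -0.0, -3.141]
force: [-1.7, -1.2, 1.9]
grip_width: 0.0195
```

Emit:
{"api": "arm_command", "payload": {"gripper": [1.8, 1.8, 1.8, 1.8, 1.8], "slide": [[0, 0, 0], [0, 0, 0], [0, 0, 0], [0, 0, 0], [0, 0, 0]], "turn": [[0, 0, 4], [0, 0, 8], [0, 0, 12], [0, 0, 16], [0, 0, 20]]}}

```text
clock: 12.85
position: [0.5164, -0.1275, 0.0694]
tool_rot: [-3.141, 0.0, 2.791]
force: [-1.5, -0.3, 2.1]
grip_width: 0.0199
```

Run:
```python
from h import *
s=bot.observe();print(s["position"],s["tool_rot"],s["force"],s["moment"],s["grip_width"])
im=vision.grab_frame("scene");print(s["clock"]);cv2.imwrite("pics/s1.png",im)
```

```text
[ 0.5163696  -0.12748237  0.06937417] [-3.14119606e+00  2.61832115e-06  2.79113735e+00] [-1.50485574 -0.34157244  2.09166083] [-0.0222112   0.42455268  0.10011255] 0.019874371128053278
12.85
```

Emit:
{"api": "arm_command", "payload": {"gripper": [1.8, 1.8, 1.8, 1.8, 1.8], "slide": [[0, 0, 0], [0, 0, 0], [0, 0, 0], [0, 0, 0], [0, 0, 0]], "turn": [[0, 0, 7], [0, 0, 14], [0, 0, 21], [0, 0, 28], [0, 0, 35]]}}

```text
clock: 13.52
position: [0.5164, -0.1274, 0.0694]
tool_rot: [-3.141, 0.0, 2.18]
force: [-1.3, 0.3, 1.7]
grip_width: 0.0198
```

Run:
```python
from h import *
s=bot.observe();print(s["position"],s["tool_rot"],s["force"],s["moment"],s["grip_width"])
```

```text
[ 0.51644898 -0.12740747  0.0693761 ] [-3.14144726e+00  1.94352221e-04  2.17990320e+00] [-1.33005078  0.32132258  1.66239381] [0.06937515 0.35916775 0.02008197] 0.01976376813520999
```

Emit:
{"api": "arm_command", "payload": {"gripper": [1.8, 1.8, 1.8, 1.8, 1.8], "slide": [[0, 0, 0], [0, 0, 0], [0, 0, 0], [0, 0, 0], [0, 0, 0]], "turn": [[0, 0, 7], [0, 0, 14], [0, 0, 21], [0, 0, 28], [0, 0, 35]]}}

```text
clock: 14.15
position: [0.5165, -0.1273, 0.0694]
tool_rot: [3.141, 0.0, 1.569]
force: [-1.1, 0.8, 1.3]
grip_width: 0.0198
```

Run:
```python
from h import *
s=bot.observe();print(s["position"],s["tool_rot"],s["force"],s["moment"],s["grip_width"],s["qpos"])
m=vision.camera_model("wrist");np.savez("w6.npz",**m);im=vision.grab_frame("wrist");cv2.imwrite("pics/w6.png",im)
```

```text
[ 0.51654231 -0.12734704  0.06935878] [3.14141633e+00 1.22350477e-04 1.56916684e+00] [-1.14440727  0.78770451  1.26540369] [0.01391376 0.26890494 0.02884833] 0.019780229313972744 [ 0.442954    0.64230103 -0.42766527  1.95079204  0.43049472  0.63800193
 -0.26197223]
```

View pics/w6.png

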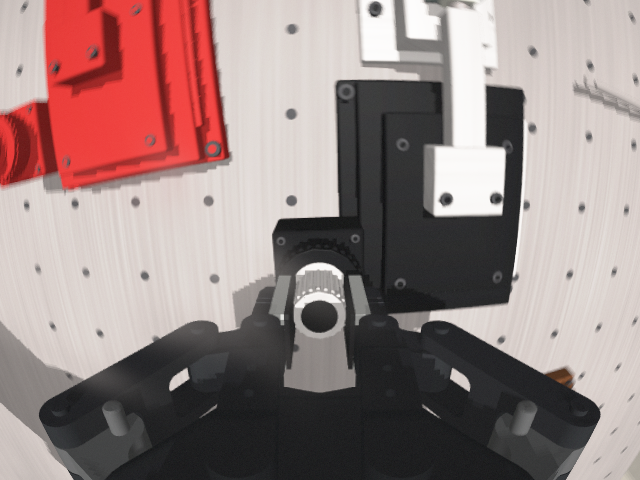

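The wrist view shows the knob gripped squarely and the slide moved up towards the jig. I'll check the slide's travel numerically from the bracket bolts against the first wrist picture.

Run:
```python
from h import *
def blobs(f,x0,x1,y0,y1,z=.06):
    m=dict(np.load(f+".npz"));im=cv2.imread(f"pics/{f}.png").min(2)[y0:y1,x0:x1]
    n,l,st,c=cv2.connectedComponentsWithStats((im<110).astype(np.uint8))
    for i in range(1,n):
        if 3<st[i,4]<150: u=c[i]+[x0,y0];print(f,u.round(1),st[i,4],onz(*fray(m,u),z).round(4))
blobs("w1",340,390,260,290);blobs("w6",430,502,180,212)
s=vision.grab_frame("scene");a=cv2.imread("pics/scene0.png");cv2.imwrite("pics/s2.png",s)
for (x0,x1,y0,y1) in((250,292,222,240),):
    t=a[y0:y1,x0:x1];r=cv2.matchTemplate(s[y0-12:y1+12,x0-15:x1+25],t,cv2.TM_CCOEFF_NORMED);_,v,_,q=cv2.minMaxLoc(r);print(v,q[0]-15,q[1]-12)
```

```text
w1 [354.8 279.3] 34 [ 0.5702 -0.0999  0.06  ]
w6 [445.7 199. ] 106 [ 0.5707 -0.0889  0.06  ]
w6 [495.7 198.1] 91 [ 0.5951 -0.088   0.06  ]
0.9295465350151062 5 1
```

Travel is 11.0 mm for 90° with no slip, so contact is expected in roughly 28°. I'll approach gently and log averaged torque.

Emit:
{"api": "arm_command", "payload": {"gripper": [1.8, 1.8, 1.8, 1.8, 1.8], "slide": [[0, 0, 0], [0, 0, 0], [0, 0, 0], [0, 0, 0], [0, 0, 0]], "turn": [[0, 0, 2], [0, 0, 4], [0, 0, 6], [0, 0, 8], [0, 0, 10]]}}

```text
clock: 14.88
position: [0.5166, -0.1273, 0.0693]
tool_rot: [3.141, -0.0, 1.396]
force: [-1.9, -0.6, 4.8]
grip_width: 0.0198
```

```bash
cat > t.py <<'E'
from h import *
M=[]
for i in range(8):
    s=bot.observe();M.append(np.r_[s["moment"],s["force"],s["joint_efforts"][6],s["tool_rot"][2]]);vision.grab_frame("side")
M=np.array(M);print(s["clock"],"mz",M[:,2].round(3),"mean",M.mean(0).round(4))
E
python3 t.py
```

```text
15.225 mz [ 0.04  -0.007 -0.052 -0.056 -0.037 -0.001 -0.056 -0.023] mean [-0.0646  0.285  -0.0239 -1.3112 -0.5484  5.4234  0.054   1.3968]
```

```bash
sed -i 's/,"mean"/,"j7",M[:,6].round(3),"yaw",M[:,7].round(4),"mean"/; s/range(8)/range(4)/' t.py
```

Emit:
{"api": "arm_command", "payload": {"gripper": [1.8, 1.8, 1.8], "slide": [[0, 0, 0], [0, 0, 0], [0, 0, 0]], "turn": [[0, 0, 2], [0, 0, 4], [0, 0, 6]]}}

```text
clock: 15.65
position: [0.5166, -0.1274, 0.0693]
tool_rot: [3.141, -0.0, 1.292]
force: [-1.6, -0.2, 6.2]
grip_width: 0.0196
```

```bash
python3 t.py
```

```text
15.8 mz [ 0.016  0.053 -0.037  0.008] j7 [ 0.658  0.539 -0.585 -0.216] yaw [1.292  1.29   1.292  1.2928] mean [-0.0532  0.2531  0.0101 -0.981  -0.4866  5.8356  0.099   1.2917]
```

Emit:
{"api": "arm_command", "payload": {"gripper": [1.8, 1.8, 1.8], "slide": [[0, 0, 0], [0, 0, 0], [0, 0, 0]], "turn": [[0, 0, 1], [0, 0, 2], [0, 0, 3]]}}

```text
clock: 16.23
position: [0.5166, -0.1274, 0.0693]
tool_rot: [3.141, -0.0, 1.24]
force: [-1.0, -0.7, 5.0]
grip_width: 0.0199
```

```bash
python3 t.py
python3 - <<'E'
from h import *
s=vision.grab_frame("scene");im=vision.grab_frame("side");cv2.imwrite("pics/s3.png",s)
cv2.imwrite("pics/c6.png",cv2.hconcat([cv2.resize(x,(400,320),interpolation=cv2.INTER_CUBIC) for x in(s[225:265,285:335],im[230:290,295:370])]))
E
```

```text
16.375 mz [ 0.024  0.027  0.058 -0.008] j7 [ 0.298  0.243 -0.297 -0.113] yaw [1.2402 1.2391 1.2401 1.2405] mean [-0.0653  0.2486  0.0254 -1.4295 -0.463   5.1591  0.033   1.24  ]
```

View pics/c6.png

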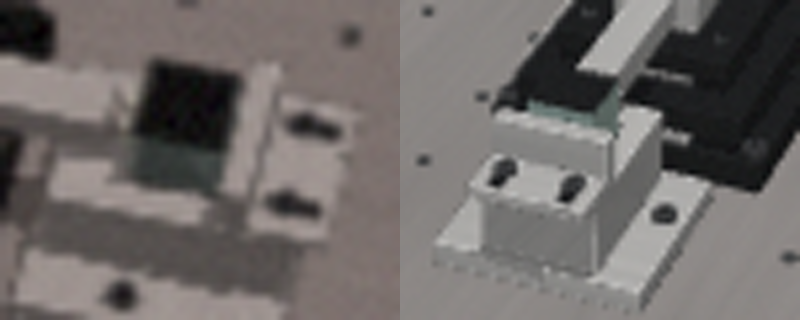

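Scene (left): the cube is close to the fence and upright, with the nose at its back. Side view: its glass top shows behind the fence. From here I'll use 1° steps (≈2.4 N each once bedded) with averaged torque and yaw lag.

Create t.py:
```python
from h import *
M=[]
for i in range(8):
    s=bot.observe();M.append(np.r_[s["moment"][2],s["tool_rot"][2],s["force"]]);vision.grab_frame("side")
M=np.array(M);print(s["clock"],"mz",M[:,0].round(3),"mean",M[:,0].mean().round(4),"yaw %.3f deg"%np.degrees(M[:,1].mean()),M[:,2:].mean(0).round(1))
```

```text
(no output)
```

Emit:
{"api": "arm_command", "payload": {"gripper": [1.8, 1.8], "slide": [[0, 0, 0], [0, 0, 0]], "turn": [[0, 0, 0.5], [0, 0, 1]]}}

```text
clock: 16.77
position: [0.5166, -0.1274, 0.0693]
tool_rot: [3.141, -0.0, 1.223]
force: [-0.8, 0.1, 5.9]
grip_width: 0.0199
```

```bash
python3 t.py
```

```text
17.125 mz [ 0.069  0.071 -0.013 -0.02   0.055  0.051  0.051  0.034] mean 0.0373 yaw 70.077 deg [-1.1 -0.1  5.5]
```

Emit:
{"api": "arm_command", "payload": {"gripper": [1.8, 1.8], "slide": [[0, 0, 0], [0, 0, 0]], "turn": [[0, 0, 0.5], [0, 0, 1]]}}

```text
clock: 17.42
position: [0.5166, -0.1273, 0.0693]
tool_rot: [3.141, -0.0, 1.206]
force: [-0.9, -0.4, 4.7]
grip_width: 0.0197
```

```bash
python3 t.py
```

```text
17.775 mz [ 0.081  0.103  0.005  0.022  0.051  0.014  0.019 -0.027] mean 0.0336 yaw 69.076 deg [-1.1 -0.2  5.3]
```

Emit:
{"api": "arm_command", "payload": {"gripper": [1.8, 1.8], "slide": [[0, 0, 0], [0, 0, 0]], "turn": [[0, 0, 0.5], [0, 0, 1]]}}

```text
clock: 18.08
position: [0.5166, -0.1273, 0.0693]
tool_rot: [3.141, -0.0, 1.188]
force: [-0.8, -0.2, 5.5]
grip_width: 0.0201
```

```bash
python3 t.py
```

```text
18.425 mz [ 0.052  0.038 -0.013  0.082  0.049  0.036  0.01   0.049] mean 0.038 yaw 68.076 deg [-1.1 -0.3  5.5]
```

Steady baseline of ≈0.036 N m, so no contact yet.

Emit:
{"api": "arm_command", "payload": {"gripper": [1.8, 1.8], "slide": [[0, 0, 0], [0, 0, 0]], "turn": [[0, 0, 0.5], [0, 0, 1]]}}

```text
clock: 18.73
position: [0.5166, -0.1274, 0.0693]
tool_rot: [3.141, -0.0, 1.171]
force: [-1.2, -0.5, 5.4]
grip_width: 0.0198
```

```bash
python3 t.py
```

```text
19.075 mz [ 0.096 -0.018 -0.026  0.006  0.014  0.026  0.033 -0.04 ] mean 0.0114 yaw 67.077 deg [-1.  -0.3  5.1]
```

Emit:
{"api": "arm_command", "payload": {"gripper": [1.8, 1.8], "slide": [[0, 0, 0], [0, 0, 0]], "turn": [[0, 0, 0.5], [0, 0, 1]]}}

```text
clock: 19.38
position: [0.5166, -0.1274, 0.0693]
tool_rot: [3.141, -0.0, 1.153]
force: [-0.9, -1.0, 5.0]
grip_width: 0.0198
```

```bash
python3 t.py
```

```text
19.725 mz [ 0.082  0.062 -0.011  0.029  0.04   0.034 -0.016  0.016] mean 0.0295 yaw 66.076 deg [-1.1 -0.2  5.2]
```

Emit:
{"api": "arm_command", "payload": {"gripper": [1.8, 1.8], "slide": [[0, 0, 0], [0, 0, 0]], "turn": [[0, 0, 0.5], [0, 0, 1]]}}

```text
clock: 20.02
position: [0.5166, -0.1274, 0.0693]
tool_rot: [3.141, -0.0, 1.136]
force: [-1.2, -0.7, 5.1]
grip_width: 0.0199
```

```bash
python3 t.py
```

```text
20.375 mz [ 0.045  0.024  0.    -0.015  0.066  0.052  0.036 -0.004] mean 0.0254 yaw 65.078 deg [-0.7 -0.5  5.4]
```

Emit:
{"api": "arm_command", "payload": {"gripper": [1.8, 1.8], "slide": [[0, 0, 0], [0, 0, 0]], "turn": [[0, 0, 0.5], [0, 0, 1]]}}

```text
clock: 20.68
position: [0.5166, -0.1274, 0.0693]
tool_rot: [3.141, -0.0, 1.118]
force: [-2.4, -0.1, 6.1]
grip_width: 0.0197
```

```bash
python3 t.py
```

```text
21.025 mz [ 0.026  0.069  0.038  0.043 -0.     0.029 -0.006 -0.008] mean 0.0239 yaw 64.077 deg [-1.1 -0.2  5.2]
```

Emit:
{"api": "arm_command", "payload": {"gripper": [1.8, 1.8], "slide": [[0, 0, 0], [0, 0, 0]], "turn": [[0, 0, 0.5], [0, 0, 1]]}}

```text
clock: 21.32
position: [0.5166, -0.1274, 0.0693]
tool_rot: [3.141, -0.0, 1.101]
force: [-1.7, -0.2, 5.1]
grip_width: 0.0198
```

```bash
python3 t.py
```

```text
21.675 mz [ 0.08   0.032  0.022  0.033 -0.034  0.013  0.018  0.027] mean 0.024 yaw 63.077 deg [-1.  -0.3  5.3]
```

Emit:
{"api": "arm_command", "payload": {"gripper": [1.8, 1.8], "slide": [[0, 0, 0], [0, 0, 0]], "turn": [[0, 0, 0.5], [0, 0, 1]]}}

```text
clock: 21.98
position: [0.5166, -0.1274, 0.0693]
tool_rot: [3.141, -0.0, 1.083]
force: [-1.3, 0.2, 5.9]
grip_width: 0.0198
```

```bash
python3 t.py
```

```text
22.325 mz [ 0.091  0.059 -0.001  0.017 -0.021  0.015 -0.     0.042] mean 0.0253 yaw 62.077 deg [-0.7 -0.3  5.5]
```

```bash
cat > t.py <<'E'
from h import *
M=[];F=[]
for i in range(8):
    s=bot.observe();M.append(np.r_[s["moment"][2],s["tool_rot"][2],s["force"]]);F.append(vision.grab_frame("scene").astype(float).mean(2))
M=np.array(M);g=np.mean(F,0)
# right edge (sub-pixel, 50% level) of the black cube top, rows 235..241
e=[]
for r in range(235,242):
    p=np.interp(np.arange(307,320,.05),np.arange(640),g[r]);e.append(307+.05*np.argmax(p>90))
print(s["clock"],"mz",M[:,0].round(3),"mean",M[:,0].mean().round(4),"yaw %.2f"%np.degrees(M[:,1].mean()),"edge",np.mean(e).round(3))
E
python3 t.py
python3 - <<'E'
import cv2,numpy as np
for f in("s2","s3"):
    g=cv2.imread(f"pics/{f}.png").astype(float).mean(2);e=[]
    for r in range(235,242):
        p=np.interp(np.arange(307,320,.05),np.arange(640),g[r]);e.append(307+.05*np.argmax(p>90))
    print(f,np.mean(e).round(3),g[238,300:322].round())
E
```

```text
22.725 mz [-0.024 -0.025  0.03   0.034 -0.019 -0.008 -0.032  0.037] mean -0.0009 yaw 62.08 edge 314.471
s2 313.536 [ 97.  50.  16.  13.  19.   6.  20.  10.  15.  17.  21.  16.  45.  99.
 101. 144. 148. 148. 133. 107. 139. 146.]
s3 314.3 [106. 105.  59.  23.  19.  11.  20.  18.  18.  15.  18.  10.  17.  29.
  86. 142. 151. 149. 133. 107. 140. 143.]
```

Emit:
{"api": "arm_command", "payload": {"gripper": [1.8, 1.8], "slide": [[0, 0, 0], [0, 0, 0]], "turn": [[0, 0, 0.5], [0, 0, 1]]}}

```text
clock: 23.02
position: [0.5166, -0.1274, 0.0693]
tool_rot: [3.141, -0.0, 1.066]
force: [-1.1, 0.1, 5.3]
grip_width: 0.0198
```

```bash
python3 t.py
```

```text
23.375 mz [ 0.062  0.061  0.013  0.036  0.004 -0.006  0.022  0.039] mean 0.0287 yaw 61.08 edge 314.529
```

Emit:
{"api": "arm_command", "payload": {"gripper": [1.8, 1.8], "slide": [[0, 0, 0], [0, 0, 0]], "turn": [[0, 0, 0.5], [0, 0, 1]]}}

```text
clock: 23.68
position: [0.5166, -0.1273, 0.0693]
tool_rot: [3.141, -0.0, 1.049]
force: [-0.2, -0.6, 4.3]
grip_width: 0.0201
```

```bash
python3 t.py
```

```text
24.025 mz [ 0.084  0.095  0.04  -0.025  0.016  0.054  0.009  0.046] mean 0.0399 yaw 60.08 edge 314.521
```

```bash
cat > t.py <<'E'
from h import *
M=[];F=[]
for i in range(8):
    s=bot.observe();M.append(np.r_[s["moment"][2],s["tool_rot"][2]]);F.append(vision.grab_frame("scene").astype(float).mean(2))
M=np.array(M);g=np.mean(F,0);np.save("g%d.npy"%round(np.degrees(M[:,1].mean())),g)
d=lambda g:(308+np.clip((145-g[235:242,308:317])/130,0,1).sum(1).mean()).round(3)
b=lambda g:(302-np.clip((145-g[235:242,297:306])/130,0,1).sum(1).mean()).round(3)
print(s["clock"],"mz",M[:,0].round(3),"first2 %.3f mean %.4f"%(M[:2,0].mean(),M[:,0].mean()),"yaw %.2f"%np.degrees(M[:,1].mean()),"front",d(g),"back",b(g))
if __import__("sys").argv[1:]:
    for f in("s2","s3"):
        q=cv2.imread(f"pics/{f}.png").astype(float).mean(2);print(f,d(q),b(q))
    print(g[238,296:322].round())
E
python3 t.py 1
```

```text
24.425 mz [0.016 0.063 0.001 0.021 0.061 0.035 0.048 0.026] first2 0.040 mean 0.0340 yaw 60.09 front 314.745 back 298.287
s2 313.772 296.586
s3 314.44 297.552
[148. 147. 146. 118. 115. 133.  99.  47.  19.  15.  14.  17.  16.  16.
  14.  15.  16.  18.  60. 138. 149. 148. 133. 106. 138. 145.]
```

Emit:
{"api": "arm_command", "payload": {"gripper": [1.8, 1.8], "slide": [[0, 0, 0], [0, 0, 0]], "turn": [[0, 0, 0.5], [0, 0, 1]]}}

```text
clock: 24.72
position: [0.5166, -0.1274, 0.0693]
tool_rot: [3.141, -0.0, 1.031]
force: [-1.1, -0.7, 5.1]
grip_width: 0.0198
```

```bash
python3 t.py 1
```

```text
25.075 mz [ 0.037 -0.009  0.01   0.022  0.047 -0.03  -0.01   0.011] first2 0.014 mean 0.0096 yaw 59.08 front 314.793 back 298.402
s2 313.772 296.586
s3 314.44 297.552
[148. 148. 147. 122. 119. 131. 103.  50.  20.  15.  16.  17.  16.  12.
  15.  18.  16.  19.  58. 138. 150. 147. 134. 106. 138. 144.]
```

The cube's back edge is still advancing in proportion to the knob, so it isn't bedded yet. Continuing.

Emit:
{"api": "arm_command", "payload": {"gripper": [1.8, 1.8], "slide": [[0, 0, 0], [0, 0, 0]], "turn": [[0, 0, 0.5], [0, 0, 1]]}}

```text
clock: 25.38
position: [0.5166, -0.1274, 0.0693]
tool_rot: [3.141, -0.0, 1.014]
force: [-0.9, -0.5, 5.1]
grip_width: 0.0199
```

```bash
python3 t.py
```

```text
25.725 mz [ 0.04   0.055 -0.002 -0.006  0.004 -0.011 -0.002 -0.041] first2 0.047 mean 0.0046 yaw 58.08 front 314.792 back 298.403
```

Emit:
{"api": "arm_command", "payload": {"gripper": [1.8, 1.8], "slide": [[0, 0, 0], [0, 0, 0]], "turn": [[0, 0, 0.5], [0, 0, 1]]}}

```text
clock: 26.02
position: [0.5166, -0.1274, 0.0693]
tool_rot: [3.141, -0.0, 0.996]
force: [-1.2, -0.4, 5.0]
grip_width: 0.0198
```

```bash
python3 t.py
```

```text
26.375 mz [ 0.065  0.059 -0.013 -0.009 -0.044 -0.045  0.004  0.034] first2 0.062 mean 0.0066 yaw 57.08 front 314.813 back 298.418
```

Emit:
{"api": "arm_command", "payload": {"gripper": [1.8, 1.8], "slide": [[0, 0, 0], [0, 0, 0]], "turn": [[0, 0, 0.5], [0, 0, 1]]}}

```text
clock: 26.68
position: [0.5166, -0.1274, 0.0693]
tool_rot: [3.141, -0.0, 0.979]
force: [-1.2, -0.3, 5.7]
grip_width: 0.0196
```

```bash
python3 t.py
```

```text
27.025 mz [ 0.079  0.058  0.071  0.035  0.    -0.001  0.008  0.016] first2 0.068 mean 0.0332 yaw 56.08 front 314.804 back 298.428
```

Run:
```python
import cv2,numpy as np
g={k:np.load(f"g{k}.npy") for k in(60,59,58,57,56)}
# image direction of jaw travel is about +x: shift by least squares on x/y gradients in window
def sh(a,b,x0,x1,y0,y1):
    gy,gx=np.gradient((a+b)/2);w=np.s_[y0:y1,x0:x1]
    A=np.c_[gx[w].ravel(),gy[w].ravel()];return np.linalg.lstsq(A,(a-b)[w].ravel(),rcond=None)[0].round(3)
for k in(59,58,57,56):
    print(k,"bracket",sh(g[60],g[k],248,275,220,242),"arm",sh(g[60],g[k],262,296,226,244),"cube",sh(g[60],g[k],301,316,230,248),"fixed",sh(g[60],g[k],320,335,235,270),"red",sh(g[60],g[k],290,340,180,210))
```

```text
59 bracket [0.023 0.009] arm [0.02  0.002] cube [0.052 0.012] fixed [ 0.006 -0.004] red [-0.002 -0.003]
58 bracket [0.091 0.017] arm [0.031 0.009] cube [0.061 0.012] fixed [-0.001 -0.006] red [ 0.002 -0.001]
57 bracket [0.163 0.028] arm [0.066 0.018] cube [0.093 0.017] fixed [-0.    -0.006] red [-0.008  0.001]
56 bracket [0.221 0.046] arm [0.078 0.023] cube [0.094 0.028] fixed [ 0.004 -0.003] red [-0.007 -0.006]
```

Add to t.py:
```python
def sh(a,b,x0,x1,y0,y1):
    gy,gx=np.gradient((a+b)/2);w=np.s_[y0:y1,x0:x1]
    return np.linalg.lstsq(np.c_[gx[w].ravel(),gy[w].ravel()],(a-b)[w].ravel(),rcond=None)[0].round(3)
a=np.load("g60.npy");print("bracket",sh(a,g,248,275,220,242),"cube",sh(a,g,301,316,230,248))
```

```text
(no output)
```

Emit:
{"api": "arm_command", "payload": {"gripper": [1.8, 1.8], "slide": [[0, 0, 0], [0, 0, 0]], "turn": [[0, 0, 0.5], [0, 0, 1]]}}

```text
clock: 27.32
position: [0.5166, -0.1274, 0.0693]
tool_rot: [3.141, -0.0, 0.961]
force: [-0.4, -1.0, 4.7]
grip_width: 0.0198
```

```bash
python3 t.py
```

```text
27.675 mz [0.075 0.119 0.051 0.102 0.132 0.068 0.089 0.038] first2 0.097 mean 0.0843 yaw 55.08 front 314.811 back 298.5
bracket [0.302 0.053] cube [0.107 0.022]
```

Torque has jumped to 0.084 and the cube has stalled while the bracket still advances, so it's bedded. I'll read once more without moving.

```bash
python3 t.py
```

```text
28.075 mz [ 0.056 -0.022  0.011  0.039  0.07   0.06   0.079  0.039] first2 0.017 mean 0.0415 yaw 55.09 front 314.819 back 298.504
bracket [0.3   0.053] cube [0.105 0.026]
```

Torque (~+0.04 N m above free) and the stalled cube both point to about 5–7 N, so I'll stop winding and release the knob.

Emit:
{"api": "arm_command", "payload": {"gripper": [2.4, 3, 3.6, 4.2, 4.5], "slide": [[0, 0, 0], [0, 0, 0], [0, 0, 0], [0, 0, 0], [0, 0, 0]], "turn": [[0, 0, 0], [0, 0, 0], [0, 0, 0], [0, 0, 0], [0, 0, 0]]}}

```text
clock: 28.75
position: [0.5164, -0.1273, 0.0692]
tool_rot: [-3.142, 0.0, 0.961]
force: [0.6, 0.3, -0.1]
grip_width: 0.045
```

```bash
python3 t.py
```

```text
29.1 mz [ 0.025  0.008 -0.071  0.077 -0.016  0.048  0.001 -0.033] first2 0.016 mean 0.0048 yaw 55.06 front 314.814 back 298.496
bracket [0.3   0.054] cube [0.104 0.03 ]
```

Emit:
{"api": "arm_command", "payload": {"gripper": [4.5, 4.5, 4.5, 4.5, 4.5], "slide": [[0, 0, -1], [0, 0, -3], [0, 0, -6], [0, 0, -9], [0, 0, -12]], "turn": [[0, 0, 0], [0, 0, 0], [0, 0, 0], [0, 0, 0], [0, 0, 0]]}}

```text
clock: 29.78
position: [0.5164, -0.1273, 0.1909]
tool_rot: [3.141, -0.0, 0.961]
force: [0.2, -0.0, -0.1]
grip_width: 0.0448
```

```bash
python3 t.py
python3 - <<'E'
from h import *
m=vision.camera_model("wrist");np.savez("w7.npz",**m);im=vision.grab_frame("wrist");cv2.imwrite("pics/w7.png",im)
E
```

```text
30.125 mz [-0.012  0.001  0.024 -0.001  0.014 -0.033  0.009 -0.016] first2 -0.005 mean -0.0019 yaw 55.06 front 314.832 back 298.463
bracket [0.308 0.046] cube [0.106 0.023]
```

View pics/w7.png

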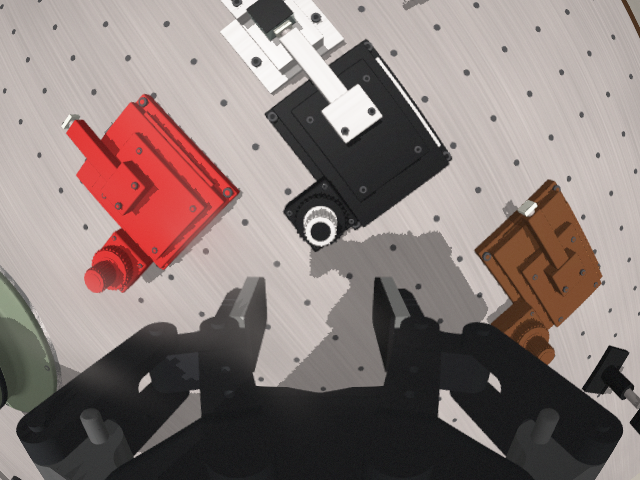

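Last wrist view: the knob is free, and the cube sits between nose and fence on the ledge, square to the jig. Releasing moved neither the cube nor the bracket. Handing in.

```bash
python3 -c "
from workcell import job_done
print(job_done())"
```

```text
the job is handed in; nothing more can be done
None
```

The cube is on the jig's ledge, bedded against the fence and held by the jaw, and the job is handed in at about 30 s of the 67 s allowed.

**What I did:** I set the cube down square between nose and fence and let go. I then gripped only the inner knob and wound it about 125° clockwise, the last 16° in 1° steps. I stopped when the cube no longer moved while the bracket kept advancing, then opened the gripper and lifted clear.

**Last checks:**
- **Cube:** after release, neither the cube nor the bracket shifted, to within about 0.03 px in the scene camera. The final wrist view shows the cube square between nose and fence.
- **Outer knob:** I never gripped it. Sideways forces on the inner knob stayed at about 4 N or less, well under the 15 N at which the lower slide yields. I did not measure its angle.
- **Bystanders:** the arm stayed clear of the mirror, lens and driver. I did not re-measure their positions at the end.

**Least certain: the holding force.** I inferred it and could not measure it directly. The two estimates roughly agree:
- Torque: about 5 N, ±2 N. At the stop, two eight-reading averages differed (0.084 and 0.042 N m, against about 0.025 N m when turning freely).
- Where the cube stopped moving in the pictures: about 7–8 N.

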